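Press a bush home with the bar clamp and release it

ROBOT

A 7-joint arm with a two-finger parallel gripper is mounted at the origin on the work surface. World frame = base frame: x ahead of the robot, y to its left, z up, the work surface at z = 0. Lengths are in m, angles in rad, forces in N, time in s.
With the tool pointing down it reaches from about 0.375 to 0.925 m from the base axis. Payload 3.1 kg.
Tool frame: the origin (TCP) lies between the finger pads; the fingertips stand 19 mm ahead of it and the grasp point (between the pads) is the TCP; z points along the fingers, y is the direction in which the jaws open and shut (so a half turn about z gives the same grasp; the last joint's range is limited). The gripper opens to 85 mm and grips with 20 to 120 N. Pads are 22 mm wide; open, the fingers measure 114 mm over their backs; the gripper's body (76 mm by 85 mm) begins 54 mm behind the grasp point. The pads swing forward as they close: fully open they stand 13 mm farther back than shut.
Start: joints at [1.14, 0.383, 0.044, 1.598, -0.018, 1.161, -0.05], TCP at [0.212, -0.614, 0.25] pointing down, gripper open.
Joint ranges: [-2.61, 2.61], [-0.41, 2.15], [-1.48, 1.57], [0, 2.5], [-1.57, 4.71], [0.05, 1.97], [-2.85, 2.85]. Speed limits (rad/s): [2.79, 2.79, 3.14, 3.14, 3.14, 3.14, 3.14].

INTERFACE

Orientations are given as a unit quaternion [x, y, z, w].
In Python, from bench import move_ptp, movel, move_j, move_gripper, pause, inverse_kinematics, read_camera, camera_params, MotionError, sign_off, look_for, tip_of, read_time_s, read_qpos, read_joint_vel, read_effort, read_eef_pos, read_tcp_rot, read_ft_force, read_ft_torque, read_finger_gap gives the robot as it stands. Calls block until the motion is done:
- move_ptp(position, orientation): joint-space move of the TCP to a pose.
- movel(position, orientation=None, speed=0.15): straight line of the TCP; orientation=None keeps the orientation; speed is the mean speed in m/s.
- move_j(angles): joint-space move.
- move_gripper(opening, effort=None): finger opening in m; effort is the grip in N (None keeps the last); returns when the fingers have stopped.
- pause(seconds).
- inverse_kinematics(position, orientation): joint angles nearest the present ones, or None.
- read_camera(name): name is "side" or "top"; returns the picture (480x640x3 uint8, red, green, blue); there is no depth.
- camera_params(name): a dict with "K" (3x3 intrinsics, pixels), "dist_coeffs" ([k1, k2, p1, p2, k3] as OpenCV has them; the pictures are not rectified), "camera_from_world" (4x4, takes a point from world to camera coordinates). Camera axes: x right, y down, z forward; pixel columns grow to the right and rows downward; lengths in m; the calibration is good to about 2 mm. A picture is of the moment at which its call begins. camera_params takes no time and is no camera call.
A pose or a line that the arm cannot do raises MotionError and nothing moves.
- sign_off(): hands the job in, once; it reports no verdict.
Trained networks look in the newest picture that a camera, given by its name, has taken for a name from the list of things; names that differ only in an ending like _2 or _b are one class to them, and where a whole thing is asked for, a point or a joint stands for the part that bears it (a point fixed in the world has none). Each returns a list of dicts, best first, with "confidence" (0 to 1); they miss things now and then, are a little off and sometimes report something else, mostly with a low value. They report only what shows in the picture. A call takes as long as a camera call. They do not tell look-alikes from the thing itself.
- look_for(camera, name): "at" ([column, row] in pixels, amid what is visible of it).
- tip_of(camera, name): "at" ([column, row] in pixels: a listed point, or the origin of a listed thing).
Readings, each from a call of its own:
- read_time_s(): time.
- read_qpos(): joint angles.
- read_joint_vel(): joint speeds.
- read_effort(): joint torques, N m.
- read_eef_pos(): TCP position.
- read_tcp_rot(): TCP orientation.
- read_ft_force(): force on the tool from outside, world axes, zero at the start.
- read_ft_torque(): the same for the moment, N m.
- read_finger_gap(): finger opening in m.
Only numpy, scipy, OpenCV 4.12 (cv2) and the standard library are available. Lean on these libraries where they do the work, as an engineer would, in place of code of your own. Each camera call takes 0.05 s, during which the arm holds its last target. There are 200 camera calls.

TASK

On the clamp board a brass bush stands part-way out of its aluminium housing. Squeeze the orange trigger of the bar clamp, stroke by stroke, to walk its jaw onto the bush and press the bush fully home, on to the last click, so that the clamp stays tight on it with the trigger let go; feel for it and do not crush the work. Then push the red release tab back, slide the jaw a good 3 cm clear of the bush and let go, leaving the housing standing against the fixed jaw and the things around undisturbed.

Things in the scene. Friction and masses are not known exactly. Their poses are not given: they have to be found in the camera images.
- rig: Plywood board 300 x 215 x 18 mm fixed on the bench, a bar clamp mounted flat on it. Origin on the bench under the bar; x runs along the bar in the closing direction (sliding head to fixed jaw), y from handle side to jaw side, z up; other entries use these axes. Bar at y = 0; bar, jaws, trigger, tab centred 56 mm above the bench. 36 mm wide, 76 mm high blocks at x = -158 to -131 and 107 to 133.
- anvil_face (a point): Centre of the fixed jaw's black pad (40 x 40 mm), at (100, 55, 56) mm on the board, facing -x.
- head (a joint): Position (m) of the sliding blue head on the bar, 0 (far back) to 0.072, grows as the jaw closes. It slides forward against 2 to 6 N in clicks: a pawl catches every 4 mm and stops it going back unless the tab is pushed. With the bush home against the fixed jaw the jaw just touches at 0.0637; the last click holds it at about 0.0643 (tight, some 10 N); one click short is 0.0604 (loose).
- jaw_face (a point): Centre of the moving jaw's black pad (34 x 34 mm, slightly soft) on the head, at y = 55 mm, facing +x. The jaw arm reaches 26 mm back from this face, y = 14 to 80 mm. The head's body lies from 16 to 118 mm behind this face, y = -22 to 28 mm, 37 to 75 mm above the bench.
- trigger (a joint): Orange trigger's angle (rad), 0 at rest to 0.42 at its stop, just clear of the handle. Pivot on the head at y = 23 mm; squeezed in -x, towards the handle; a spring returns it. After some idle travel it feeds the head: a full squeeze walks it two or three clicks and takes some 30 mm of pull at trigger_front (the head comes the other way), ending hard on the stop.
- trigger_front (a point): Middle of the trigger's front (+x) face, free space ahead. Trigger 10 mm thick, 24 mm high (44 to 68 mm over the bench), y = -17 to -89 mm; point at y = -68 mm. Pull felt here: 2 to 8 N walking, 8 to 13 N pressing the bush in; once home it rises about 2 N per mm of pull and the last click drops in at 16 to 20 N; pulling on to about 28 N (32 N at the jaw) crushes the work.
- handle_mid (a point): Middle of the pistol handle, part of the head, behind the trigger: 20 mm thick in x, 28 mm high, y = -14 to -112 mm. From trigger front to handle back 72 mm here at rest. Pulled at the trigger alone, the jaw bears about as hard as the pull; pinched between trigger and handle, about twice as hard, so that a 20 N pinch crushes the work.
- tab_face (a point): Middle of the front (+x) face of the red release tab on the jaw side of the head, its face 53 mm behind the back of the jaw arm. Tab 8 mm thick, 22 mm high (45 to 67 mm over the bench), y = 23 to 65 mm. Pushed in -x it swings back up to 15 mm against 1 to 4 N and frees the pawl; pushing on slides the whole head back (2 to 4 N). It springs back when let go.
- tab (a joint): Angle (rad) of the release tab: about -0.03 let go (up to 0.09 while the pawl rides over a tooth), 0.12 pawl free, 0.22 stop.
- housing_center (a point): Centre of the loose aluminium bearing housing (0.36 to 0.6 kg): block 40 x 52 mm (x, y), 76 mm high, foot flange 56 x 60 x 10 mm, standing on the board up to 4 mm short of the fixed jaw and up to 2 degrees askew; the clamp pushes it up to the fixed jaw. Site 38 mm above its underside.
- housing_back (a point): Middle of the housing's face towards the fixed jaw, 38 mm above its underside.
- bush (a joint): How far the flanged brass bush is pressed in (m): 0 fully home (flange on the housing), -0.010 to -0.006 at the start. A tight fit: it moves under about 6 N.
- bush_face (a point): Centre of the front face (towards the moving jaw) of the bush's flange, 30 mm diameter, 4 mm thick, 38 mm above the housing's underside.
- housing: The same housing with the bush it carries; origin at the centre of its underside, x towards the fixed jaw.
- jaw: The moving jaw's black pad, 8 x 34 x 34 mm; centre 4 mm behind jaw_face.
- jar_mid (a point): Centre of a small amber jar, 38 mm diameter, 46 mm high, standing on the bench beside the board, past the fixed jaw; leave it alone.
- spare_bush_mid (a point): Centre of a spare brass bush, 30 mm flange, 18 mm high, standing on the board behind the handle; leave it alone.
- screwdriver_mid (a point): A 170 mm screwdriver lying on the bench beside the board; leave it alone.
Things that resemble listed ones, but are neither listed nor needed, are in the scene too. Of the things shaped like the housing, the aluminium one is meant.

How it is judged:
By the outcome, as a careful person would: the job done as asked, in the order asked, and still so for the second after the job is handed in, with the robot touching nothing.
It also fails if it takes over 54 s, if anything falls off the work surface, if the arm or the gripper's body presses on something with over 40 N, if the wrist force passes 120 N, or if a joint passes its speed limit or range.

## Working session

There is one attempt and no reset: what is moved stays moved. The work goes in short steps, each a Python script; the robot and the scene stay as the last script left them, time stands still between calls to the robot, and variables do not carry over. Pictures are saved under pics/ and viewed, about 8 in all and at most 12, crops included, and the job is handed in when it is done.

```bash
mkdir -p pics; ls; cat > h.py <<'E'
import numpy as np, cv2
from bench import *
def ray(cam,px):
    p=camera_params(cam);K=np.array(p["K"]);d=np.array(p["dist_coeffs"]);T=np.array(p["camera_from_world"])
    u=cv2.undistortPoints(np.array([[px]],float),K,d)[0,0];R=T[:3,:3];c=-R.T@T[:3,3]
    return c,R.T@np.array([u[0],u[1],1.])
def atz(cam,px,z):
    c,v=ray(cam,px);return c+v*(z-c[2])/v[2]
def tri(pa,pb):
    c1,v1=ray("top",pa);c2,v2=ray("side",pb)
    A=np.stack([v1,-v2],1);s=np.linalg.lstsq(A,c2-c1,rcond=None)[0]
    a,b=c1+s[0]*v1,c2+s[1]*v2
    return (a+b)/2,np.linalg.norm(a-b)
def proj(cam,P):
    p=camera_params(cam);T=np.array(p["camera_from_world"])
    r,_=cv2.Rodrigues(T[:3,:3]);return cv2.projectPoints(np.array(P,float).reshape(-1,3),r,T[:3,3],np.array(p["K"]),np.array(p["dist_coeffs"]))[0][:,0]
E
python3 - <<'E'
from h import *
np.set_printoptions(precision=4,suppress=True)
ims={}
for c in("top","side"):
    im=read_camera(c);cv2.imwrite(f"pics/{c}0.png",im[:,:,::-1])
for n in["anvil_face","jaw_face","trigger_front","handle_mid","tab_face","housing_center","bush_face","rig","jar_mid","spare_bush_mid","screwdriver_mid"]:
    for c in("top","side"):
        print(n,c,[(np.round(d["at"],1).tolist(),round(d["confidence"],2)) for d in tip_of(c,n)[:3]])
print(read_time_s(),read_tcp_rot(),read_ft_force())
E
```

```text
pics
anvil_face top [([350.7, 236.0], 0.91), ([299.2, 284.3], 0.55)]
anvil_face side [([325.7, 222.5], 0.82)]
jaw_face top [([318.1, 228.0], 0.67)]
jaw_face side [([312.1, 247.0], 0.63)]
trigger_front top [([300.0, 282.9], 0.51)]
trigger_front side [([380.0, 261.8], 0.72), ([387.5, 229.4], 0.71)]
handle_mid top [([271.5, 274.5], 0.66), ([338.8, 236.1], 0.25)]
handle_mid side [([373.6, 280.4], 0.61)]
tab_face top [([283.7, 219.1], 0.47)]
tab_face side [([297.6, 267.5], 0.67), ([328.4, 226.2], 0.64)]
housing_center top [([404.0, 155.2], 0.92), ([415.2, 257.2], 0.89), ([342.7, 235.2], 0.59)]
housing_center side [([348.1, 198.9], 0.95), ([322.2, 228.8], 0.78), ([358.0, 180.4], 0.29)]
bush_face top [([324.9, 232.5], 0.53), ([405.4, 270.8], 0.44), ([396.5, 157.8], 0.43)]
bush_face side [([250.9, 204.8], 0.67), ([361.5, 200.6], 0.57), ([316.5, 237.5], 0.42)]
rig top [([299.4, 249.7], 0.66), ([352.5, 240.2], 0.39)]
rig side [([335.5, 288.8], 0.72), ([299.0, 267.7], 0.57)]
jar_mid top [([369.3, 290.7], 0.65)]
jar_mid side [([388.2, 228.3], 0.69)]
spare_bush_mid top [([230.6, 265.9], 0.51)]
spare_bush_mid side [([357.2, 335.4], 0.7)]
screwdriver_mid top [([475.6, 265.5], 0.89), ([296.6, 247.0], 0.33)]
screwdriver_mid side [([359.7, 183.0], 0.8)]
1.2 [ 0.9862  0.1657 -0.     -0.    ] [0.037  0.0522 0.0886]
```

```bash
python3 - <<'E'
from h import *
np.set_printoptions(precision=4,suppress=True)
a=cv2.imread("pics/top0.png");b=cv2.imread("pics/side0.png")
cv2.imwrite("pics/top0c.png",cv2.resize(a[130:330,200:467],(800,600),interpolation=cv2.INTER_CUBIC))
cv2.imwrite("pics/side0c.png",cv2.resize(b[155:355,220:487],(800,600),interpolation=cv2.INTER_CUBIC))
P={"anvil":((350.7,236),(325.7,222.5)),"jaw":((318.1,228),(312.1,247)),"trig":((300,282.9),(380,261.8)),"handle":((271.5,274.5),(373.6,280.4)),"tab":((283.7,219.1),(297.6,267.5)),"housing":((342.7,235.2),(322.2,228.8)),"bush":((324.9,232.5),(316.5,237.5)),"spare":((230.6,265.9),(357.2,335.4)),"jar":((369.3,290.7),(388.2,228.3)),"rig":((299.4,249.7),(335.5,288.8))}
for k,v in P.items(): print(k,*tri(*v))
E
```

```text
anvil [ 0.6135 -0.1641  0.0632] 0.0008200148652924918
jaw [ 0.6304 -0.0978  0.0534] 0.0017534422903494932
trig [ 0.5176 -0.0625  0.0549] 0.0002567643682409293
handle [ 0.5311 -0.0049  0.0615] 0.005135477910368652
tab [ 0.6462 -0.0279  0.0609] 0.0002993998305707493
housing [ 0.6168 -0.1479  0.0594] 0.003911437717977052
bush [ 0.6224 -0.1117  0.0638] 0.005516541197220557
spare [0.5502 0.0829 0.0333] 0.001328938111917468
jar [ 0.5006 -0.2042  0.0327] 0.004486768543920713
rig [ 0.588  -0.0577 -0.0018] 0.00048173277598065534
```

View pics/top0c.png

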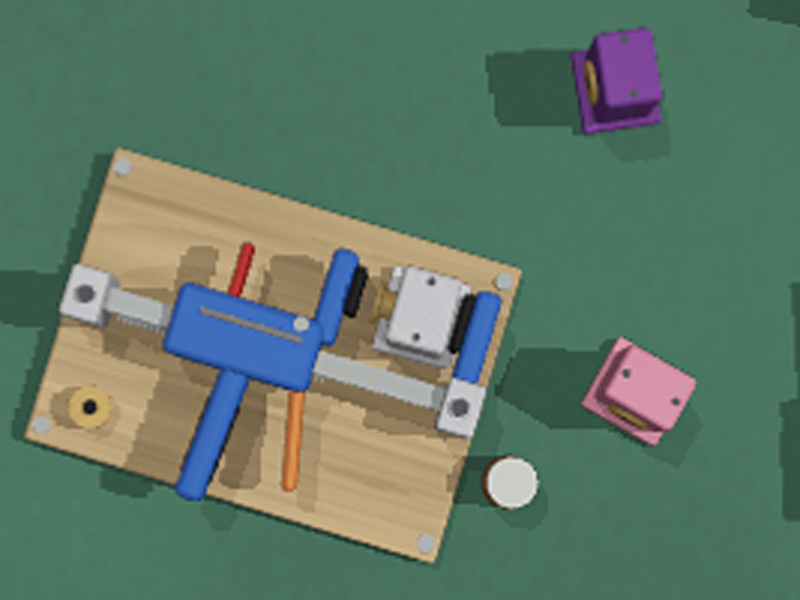

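View pics/side0c.png

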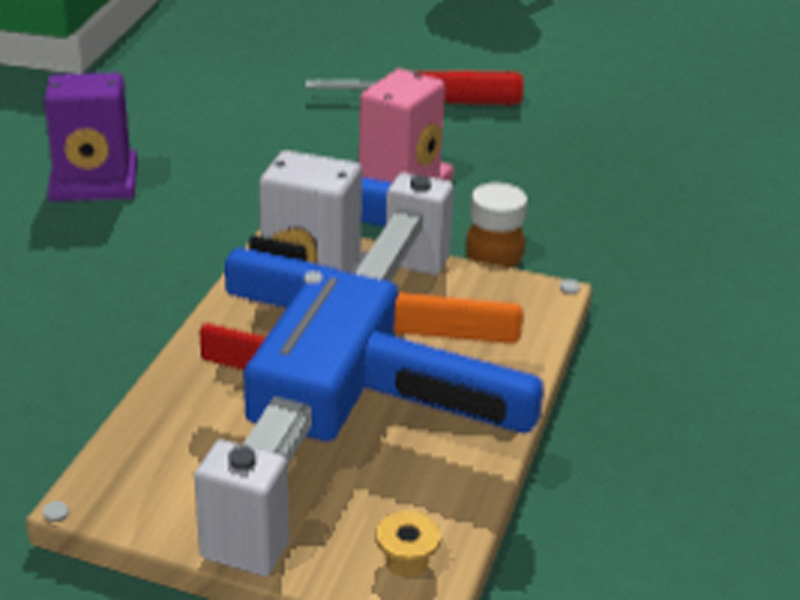

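The aluminium housing on the board, at top (342,233) and side (322,229), is the one meant. The purple one at top (404,155) and the pink one at top (415,257) stand off the board and are decoys. The crops already confirm this. Next I fit the rig pose and head position.

```bash
python3 - <<'E'
from h import *
from scipy.optimize import least_squares
np.set_printoptions(precision=4,suppress=True)
f=lambda c,o:(o[0]+c[0]*.33375,o[1]+c[1]/3)
T=(200,130);S=(220,155)
# (cam, pixel, rig point fn of jaw x j, trig x t, handle h)
obs=[("top",f((85,293),T),lambda j,t,h:(-.1445,0,.078)),("top",f((459,407),T),lambda j,t,h:(.12,0,.078)),
("side",f((241,458),S),lambda j,t,h:(-.1445,0,.078)),("side",f((420,183),S),lambda j,t,h:(.12,0,.078))]
an=lambda j,t,h:(.1,.055,.056);jw=lambda j,t,h:(j,.055,.056);tb=lambda j,t,h:(j-.079,.044,.056);tr=lambda j,t,h:(t,-.068,.056);ha=lambda j,t,h:(h,-.063,.056)
for fn,a,b in[(an,(350.7,236),(325.7,222.5)),(jw,(318.1,228),(312.1,247)),(tb,(283.7,219.1),(297.6,267.5)),(tr,(300,282.9),(380,261.8)),(ha,(271.5,274.5),(373.6,280.4))]:
    obs+=[("top",a,fn),("side",b,fn)]
def w(q,p):
    c,s=np.cos(q[2]),np.sin(q[2]);return (q[0]+c*p[0]-s*p[1],q[1]+s*p[0]+c*p[1],p[2])
def res(q): return np.concatenate([proj(c,w(q,fn(*q[3:])))[0]-px for c,px,fn in obs])
r=least_squares(res,[.59,-.057,np.radians(-106),.03,0,-.05],loss="soft_l1",x_scale=.01)
print(r.x,np.degrees(r.x[2]));print(res(r.x).reshape(-1,2).round(1))
np.save("rig.npy",r.x)
for n,pp in{"spare":((230.6,265.9),(357.2,335.4)),"housing":((342.7,235.2),(322.2,228.8)),"bush":((324.9,232.5),(316.5,237.5)),"jar":((369.3,290.7),(388.2,228.3))}.items():
    P=tri(*pp)[0];c,s=np.cos(r.x[2]),np.sin(r.x[2]);d=P[:2]-r.x[:2];print(n,c*d[0]+s*d[1],-s*d[0]+c*d[1])
a=r.x[2]
for k in(90,-90):
  ph=a+np.pi/2+np.radians(k);q=[np.cos(ph/2),np.sin(ph/2),0,0]
  for p in[(r.x[4]+.03,-.078,.059),(r.x[4]-.03,-.078,.059),(-.02,.055,.06),(-.09,.055,.06)]:
    print(k,inverse_kinematics(list(w(r.x,p)),q))
E
```

```text
[ 0.5873 -0.0554 -1.8489  0.0306  0.0255 -0.0294] -105.93424344229926
[[-0.9 -0.3]
 [ 0.9 -0.8]
 [-0.6  0.2]
 [-0.9 -1.1]
 [ 1.1  0.5]
 [ 0.8  2.7]
 [ 1.  -1.2]
 [-0.1 -2. ]
 [-3.3  1.9]
 [ 1.5  5.4]
 [-0.7  1.3]
 [ 1.8 -0. ]
 [ 2.6 -0.5]
 [-4.3  0.6]]
spare -0.12274347960174434 -0.07361447953381302
housing 0.08086681306806158 0.05381845096542799
bush 0.04454538553533556 0.04924850578105752
jar 0.16689201771620066 -0.04244361723684705
90 [ 0.498   0.425  -0.4624  2.0571  0.2828  0.7197 -0.4215]
90 [ 0.4204  0.4494 -0.5095  2.0327  0.3209  0.7364 -0.5654]
90 [ 0.4341  0.6653 -0.5518  1.7018  0.427   0.897  -0.5717]
90 [ 0.3207  0.6916 -0.5483  1.6557  0.4319  0.9177 -0.6702]
-90 [ 1.0968  0.8164 -1.2481  2.0343  0.9357  1.0323  2.2357]
-90 [ 0.9712  0.8359 -1.2488  2.0117  0.9473  1.049   2.1195]
-90 [ 0.8501  1.0515 -1.2557  1.6827  1.0595  1.2421  2.2019]
-90 [ 0.7259  1.0747 -1.2563  1.6365  1.0706  1.2633  2.1123]
```

```bash
cat >> h.py <<'E'
Q=np.load("rig.npy") if __import__("os").path.exists("rig.npy") else None
A=Q[2];c_,s_=np.cos(A),np.sin(A);ph=A+np.pi;ORI=[np.cos(ph/2),np.sin(ph/2),0,0]
def W(x,y,z): return [Q[0]+c_*x-s_*y,Q[1]+s_*x+c_*y,z]
def rigpos():
    p=np.array(read_eef_pos());d=p[:2]-Q[:2];return np.array([c_*d[0]+s_*d[1],-s_*d[0]+c_*d[1],p[2]])
def F():
    f=np.array(read_ft_force());return c_*f[0]+s_*f[1]   # force on tool along rig +x
def pull(x0,x1,y,z,step,fmax,speed=.03,stop=None,log=True):
    """step TCP in -x from x0 to x1; stop at force"""
    x=x0;out=[]
    while x>x1+1e-6:
        x=max(x-step,x1);movel(W(x,y,z),None,speed);f=F();out.append((x,f))
        if f>fmax or (stop and stop(out)):break
    if log: print(" ".join(f"{1e3*a:.1f}:{b:.1f}" for a,b in out))
    return x,out
E
python3 - <<'E'
from h import *
Y,Z=-.078,.059
move_ptp(W(.072,Y,.15),ORI);move_gripper(0.0,30)
print(read_time_s(),read_finger_gap())
movel(W(.072,Y,Z),ORI,.2)
print(read_time_s(),F(),rigpos())
x,o=pull(.072,.020,Y,Z,.002,1.0,.06)
print(read_time_s(),rigpos())
im=read_camera("top");cv2.imwrite("pics/top1.png",cv2.resize(im[130:330,200:467],(800,600),interpolation=cv2.INTER_CUBIC)[:,:,::-1])
im=read_camera("side");cv2.imwrite("pics/side1.png",cv2.resize(im[155:355,220:487],(800,600),interpolation=cv2.INTER_CUBIC)[:,:,::-1])
E
```

```text
4.0917 6.182189693539815e-05
4.7 0.5871388458539274 [ 0.07173052 -0.0775407   0.05931826]
70.0:-0.6 68.0:-0.8 66.0:-0.6 64.0:0.1 62.0:-0.5 60.0:-0.1 58.0:0.2 56.0:-0.9 54.0:-0.6 52.0:-0.0 50.0:0.3 48.0:0.6 46.0:0.1 44.0:-0.0 42.0:-0.3 40.0:2.1
8.7 [ 0.04051968 -0.07805588  0.05895164]
```

View pics/side1.png

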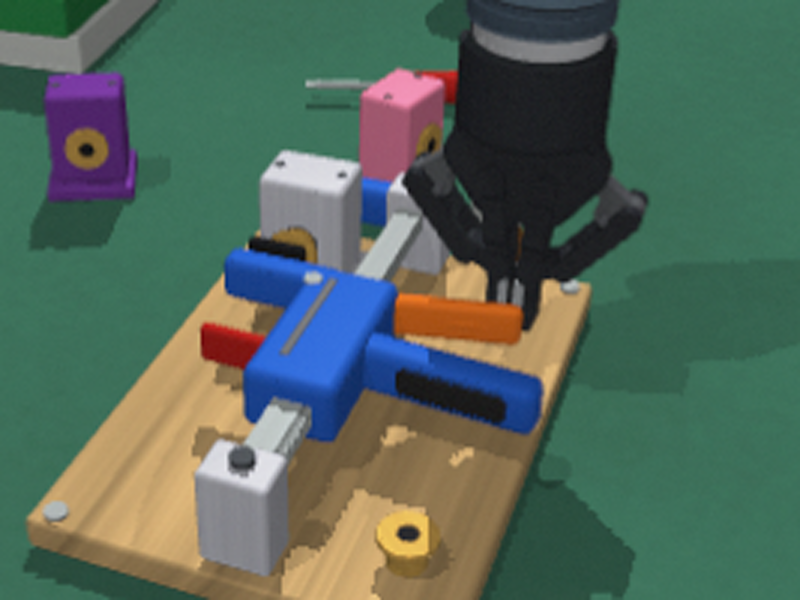

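Side view: the closed fingers sit against the orange trigger at about (510,300). First stroke.

```bash
python3 - <<'E'
from h import *
Y,Z=-.078,.059
x,o=pull(.040,.010,Y,Z,.002,15,.04)
print(read_time_s(),rigpos())
im=read_camera("top");cv2.imwrite("pics/top2.png",cv2.resize(im[130:330,200:467],(800,600),interpolation=cv2.INTER_CUBIC)[:,:,::-1])
print([(d["at"],d["confidence"]) for d in tip_of("top","jaw_face")[:2]])
movel(W(.060,Y,Z),None,.15)
x,o=pull(.060,.036,Y,Z,.002,1.3,.06)
print(read_time_s())
E
```

```text
38.0:0.6 36.0:1.6 34.0:1.2 32.0:3.7 30.0:3.9 28.0:4.2 26.0:5.3 24.0:5.2 22.0:4.9 20.0:4.9 18.0:6.1 16.0:6.5 14.0:6.1 12.0:6.2 10.0:7.0
12.55 [ 0.01239796 -0.07893222  0.05859098]
[([326.3, 226.8], 0.77)]
58.0:-0.4 56.0:-0.4 54.0:-0.3 52.0:-0.2 50.0:-0.4 48.0:1.1 46.0:2.4
14.8833
```

View pics/top2.png

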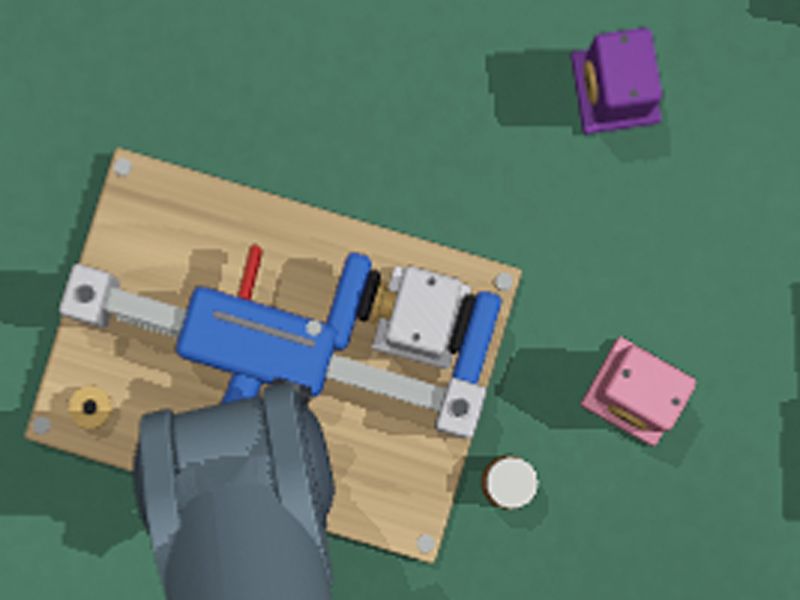

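```bash
python3 - <<'E'
from h import *
Y,Z=-.078,.059
x,o=pull(.046,.013,Y,Z,.002,14,.04)
print(read_time_s(),rigpos())
im=read_camera("top");cv2.imwrite("pics/top3.png",cv2.resize(im[170:270,280:413],(800,600),interpolation=cv2.INTER_CUBIC)[:,:,::-1])
print([(d["at"],d["confidence"]) for d in tip_of("top","jaw_face")[:2]])
movel(W(.064,Y,Z),None,.15)
x,o=pull(.064,.036,Y,Z,.002,1.5,.06)
print(read_time_s(),rigpos())
E
```

```text
44.0:2.0 42.0:2.0 40.0:1.8 38.0:3.7 36.0:4.7 34.0:5.4 32.0:6.0 30.0:7.2 28.0:7.4 26.0:7.5 24.0:8.7 22.0:9.1 20.0:10.0 18.0:9.8 16.0:10.1 14.0:10.4 13.0:10.8
19.1333 [ 0.01819389 -0.07885266  0.05861805]
[([328.3, 230.7], 0.79)]
62.0:-0.6 60.0:0.4 58.0:0.4 56.0:0.9 54.0:1.7
20.975 [ 0.05432454 -0.07837174  0.05888466]
```

View pics/top3.png

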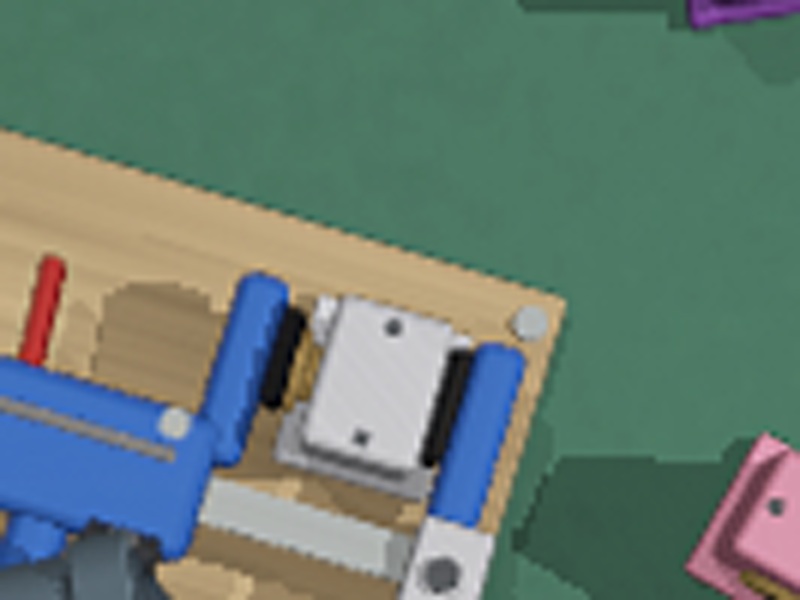

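```bash
cat > press.py <<'E'
from h import *
import sys
Y,Z=-.078,.059
def press(xc,fmax=22.5):
    x=xc;log=[];mx=0;why="end"
    while True:
        f=F();step=.002 if f<11 else .001
        x-=step;movel(W(x,Y,Z),None,.04);f=F();a=rigpos()[0];log.append((x,a,f));mx=max(mx,f)
        if mx>=14 and f<mx-2.5: why="drop";break
        if f>fmax: why="fmax";break
        if a<xc-.0295: why="travel";break
    print(why," ".join(f"{1e3*p:.0f}/{1e3*a:.1f}:{b:.1f}" for p,a,b in log))
    return why
def recontact(x0,x1=.036):
    movel(W(x0,Y,Z),None,.15)
    x,o=pull(x0,x1,Y,Z,.002,1.5,.06)
    print(read_time_s(),rigpos());return x
E
python3 - <<'E'
from press import *
press(.055)
im=read_camera("top");cv2.imwrite("pics/top4.png",cv2.resize(im[170:270,280:413],(800,600),interpolation=cv2.INTER_CUBIC)[:,:,::-1])
print(read_time_s(),[(d["at"],d["confidence"]) for d in tip_of("top","jaw_face")[:2]])
E
```

```text
fmax 53/53.1:1.6 51/50.8:2.1 49/48.8:1.2 47/47.5:3.1 45/45.7:4.6 43/43.9:4.9 41/42.2:5.2 39/41.1:6.0 37/39.8:7.7 35/38.0:8.1 33/36.6:8.5 31/35.1:9.9 29/33.3:9.3 27/31.7:10.0 25/30.9:11.7 24/30.7:12.2 23/30.2:14.5 22/29.9:14.9 21/29.6:15.8 20/29.3:16.8 19/29.0:18.7 18/28.6:18.3 17/28.3:19.9 16/28.0:21.0 15/27.6:21.9 14/27.3:22.7
27.525 [([332.9, 232.3], 0.78)]
```

View pics/top4.png

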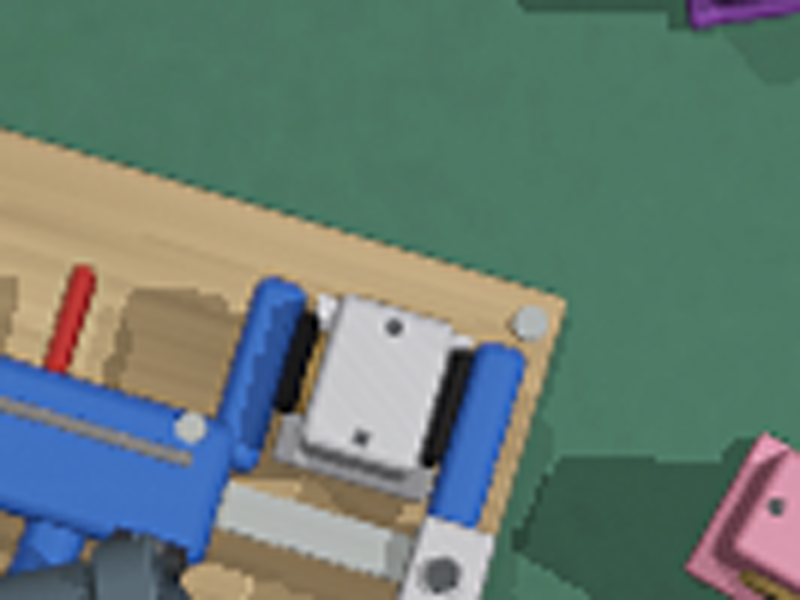

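Bush looks home (flange against the housing at about (315,370)), with force at 22.7 N. I stop here, let go of the trigger, and check how far forward the head held.

```bash
python3 - <<'E'
from press import *
movel(W(.074,Y,Z),None,.15)
im=read_camera("top");cv2.imwrite("pics/top5.png",cv2.resize(im[170:270,280:413],(800,600),interpolation=cv2.INTER_CUBIC)[:,:,::-1])
print(read_time_s(),[(d["at"],d["confidence"]) for d in tip_of("top","jaw_face")[:2]])
x,o=pull(.074,.05,Y,Z,.002,1.5,.06)
print(read_time_s(),rigpos())
# image shift of head region between pictures (screw-disc/blue) via phase correlation
a=cv2.imread("pics/top4.png",0);b=cv2.imread("pics/top5.png",0)
g=[cv2.imread(f"pics/top{k}.png",0)[250:480,20:310].astype(np.float32) for k in(3,4,5)]
for i,j in((0,1),(1,2)): print(cv2.phaseCorrelate(g[i],g[j],cv2.createHanningWindow((290,230),cv2.CV_32F)))
E
```

```text
28.175 [([329.9, 232.9], 0.67)]
72.0:0.8 70.0:0.2 68.0:-0.0 66.0:-0.3 64.0:-0.1 62.0:2.4
29.725 [ 0.06234495 -0.07834579  0.05889954]
((0.2563045668338759, -0.4627121515744932), 0.15509194527732)
((0.06912755875362109, 0.0400310187980466), 0.6383440480762058)
```

View pics/top5.png

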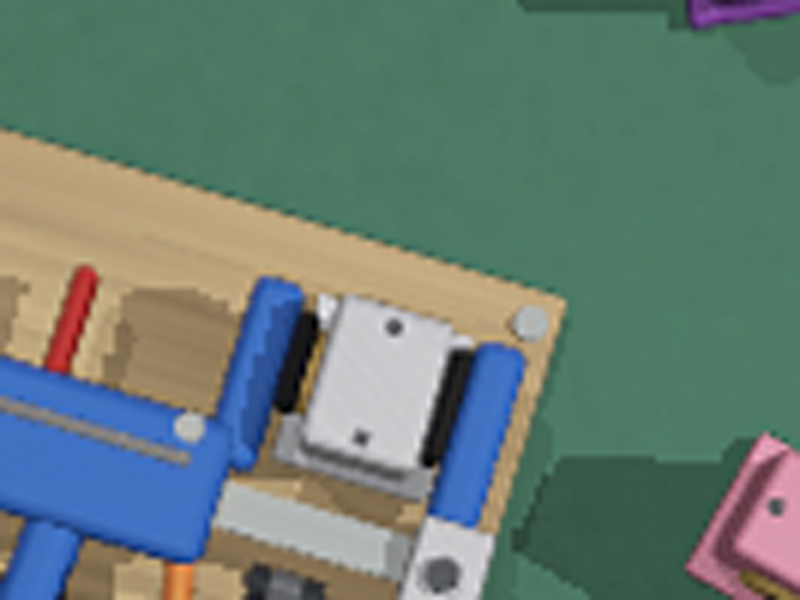

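```bash
python3 - <<'E'
import cv2,numpy as np
def ang(im,s):
    hsv=cv2.cvtColor(im,cv2.COLOR_BGR2HSV);m=((hsv[...,0]<5)|(hsv[...,0]>174))&(hsv[...,1]>150)&(hsv[...,2]>60)
    n,l,st,c=cv2.connectedComponentsWithStats(m.astype(np.uint8));k=1+np.argmax(st[1:,4]);y,x=np.nonzero(l==k)
    p=np.polyfit(y,x,1);return st[k],c[k]*s,np.arctan(p[0])
for f,s,roi in[("top0c",.33375,0),("top1",.33375,0),("top2",.33375,0),("top3",133/800,0),("top4",133/800,0),("top5",133/800,0)]:
    im=cv2.imread(f"pics/{f}.png")
    im=im[200:320,150:300] if s>.2 else im[200:420,0:160]
    print(f,*ang(im,s))
E
```

```text
top0c [ 79  44  25  52 594] [30.52801136 23.20686237] -0.28220304370281274
top1 [ 79  44  26  52 596] [30.83267617 23.31938129] -0.3126117249586335
top2 [ 89  46  22  53 579] [33.47529793 24.08591321] -0.23576355108067917
top3 [  20   58   45  107 2332] [ 7.15630682 18.42380789] -0.21912938900981024
top4 [  45   67   50  105 2320] [11.77100162 19.80044666] -0.2904269021983897
top5 [  45   68   52  104 2369] [11.99526382 19.99982588] -0.3101036683507064
```

The tab angle in the picture is back at its rest value (-0.31, against -0.22 to -0.24 while riding over a tooth). The trigger rests two whole clicks further on. So the last click is in and holding with the trigger free. Next is the release tab.

```bash
python3 - <<'E'
from h import *
Y=-.078
movel(W(.076,Y,.059),None,.15);movel(W(.076,Y,.15),None,.25)
movel(W(.004,.058,.15),ORI,.25);movel(W(.004,.058,.061),None,.15)
print(read_time_s(),rigpos(),read_ft_force())
x,o=pull(.004,-.030,.058,.061,.003,14,.06)
print(read_time_s(),rigpos())
im=read_camera("top");cv2.imwrite("pics/top6.png",cv2.resize(im[130:330,200:467],(800,600),interpolation=cv2.INTER_CUBIC)[:,:,::-1])
E
```

```text
32.0 [0.00400455 0.05852343 0.0618254 ] [ 0.40682726 -0.36912443  0.31227019]
1.0:-0.5 -2.0:0.9 -5.0:-0.1 -8.0:0.0 -11.0:0.4 -14.0:0.7 -17.0:1.2 -20.0:1.1 -23.0:1.2 -26.0:0.7 -29.0:1.2 -30.0:2.4
35.0 [-0.02996367  0.05785904  0.06085944]
```

View pics/top6.png

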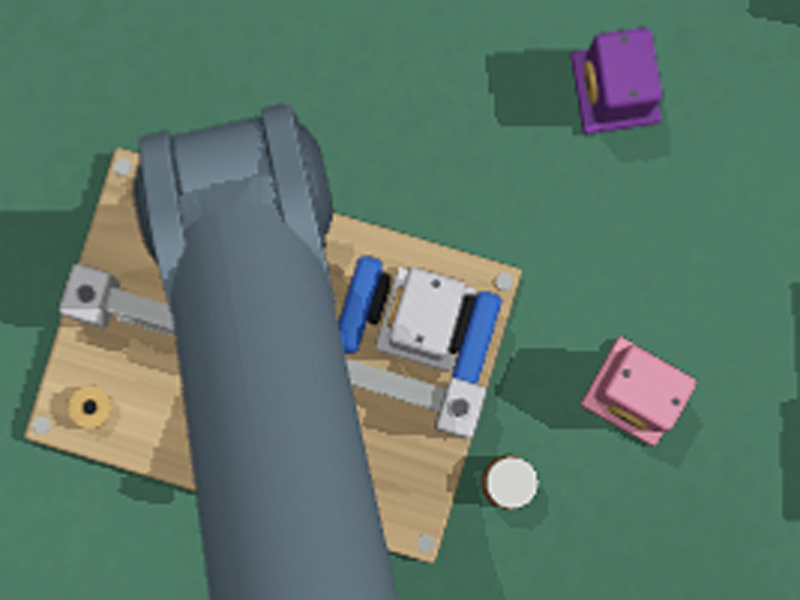

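Jaw is just starting back: a slim gap to the flange at about (390,300). Continue sliding.

```bash
python3 - <<'E'
from h import *
x,o=pull(-.030,-.066,.058,.061,.004,14,.08)
print(read_time_s(),rigpos())
im=read_camera("top");cv2.imwrite("pics/top7.png",cv2.resize(im[130:330,200:467],(800,600),interpolation=cv2.INTER_CUBIC)[:,:,::-1])
E
```

```text
-34.0:1.0 -38.0:0.4 -42.0:2.3 -46.0:0.3 -50.0:1.0 -54.0:1.8 -58.0:0.5 -62.0:0.8 -66.0:0.9
37.3 [-0.06672009  0.0582213   0.06111716]
```

View pics/top7.png

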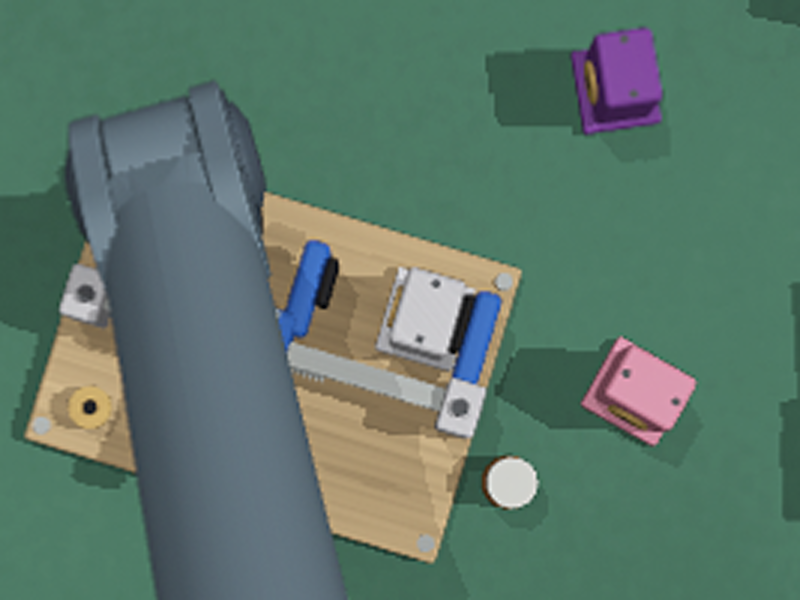

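Jaw is about 38 mm clear of the flange: pad front at about (338,285), flange at about (393,305). Now back off and retreat.

```bash
python3 - <<'E'
from h import *
movel(W(-.040,.058,.061),None,.08);print(F())
movel(W(-.040,.058,.17),None,.2)
move_ptp([.30,-.50,.28],ORI)
for c in("top","side"):
    im=read_camera(c)
    o=(130,200) if c=="top" else (155,220)
    cv2.imwrite(f"pics/{c}8.png",cv2.resize(im[o[0]:o[0]+200,o[1]:o[1]+267],(640,480),interpolation=cv2.INTER_CUBIC)[:,:,::-1])
a=cv2.imread("pics/top8.png");b=cv2.imread("pics/side8.png")
cv2.imwrite("pics/both8.png",cv2.resize(np.vstack([a,b]),(600,900))[:, :] if 0 else np.hstack([cv2.resize(a,(400,300)),cv2.resize(b,(400,300))]))
print(read_time_s(),rigpos())
E
```

```text
-0.5237826193130625
40.7583 [ 0.50513884 -0.15305438  0.27978126]
```

View pics/both8.png

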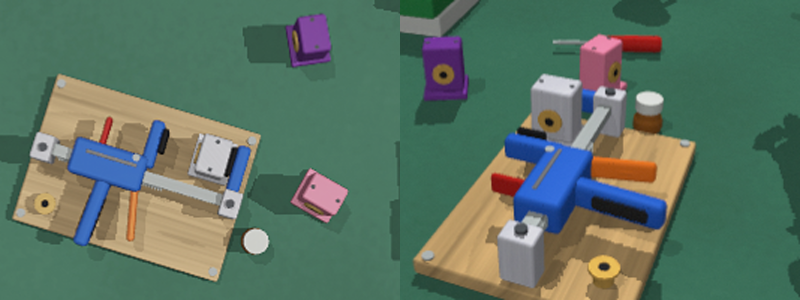

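Jaw well clear (top view: pad (164,140), flange (194,150)), housing against the fixed jaw, bush home, and the jar, spare bush and screwdriver in place. Hand in.

```bash
python3 -c "
from bench import *
print(sign_off(),read_time_s())"
```

```text
the job is handed in; nothing more can be done
the job is handed in; nothing more can be done
```

The bush is pressed home, the jaw is slid back clear, and the job is handed in; the last clock reading before hand-in was 40.8 s of the 54 s allowed.

- **Pressing:** three squeezes with closed fingers at the trigger alone walked the jaw on and pressed the bush home. The peak pull was 22.7 N, above the 16 to 20 N of the last click and below the 28 N that crushes the work.
- **Last click:** I saw no clear force drop, only a small dip near 18.5 N. With the trigger let go, the red tab was back at its rest angle and the trigger rested two clicks (about 8 mm) further on. The head had not visibly moved back.
- **Release:** I pushed the tab back with 1 to 2.5 N, slid the head back and let go.
- **Final check:** the last pictures show the jaw about 38 mm clear of the bush, the bush flange on the housing and the housing against the fixed jaw. The jar, spare bush and screwdriver appear undisturbed. No check failed. The networks' jaw position was a few pixels off, so I relied on contact positions and the pictures instead.

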